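# Wedge a rail fast in the chiselling jig

### The job

Two like wooden clamping jigs are screwed to the joiner's bench; one of them holds a loose pale rail ready for mortising. Clamp that rail: slide the jig's thumb wedge along the ramp of its sliding bar until it jams and the bar holds the rail tight against the fence, then let go so that it stays jammed by itself. Leave the wedge of the empty jig where it is.

Things in the scene. Friction and masses are not known exactly. Their poses are not given: they have to be found in the camera images.
- wedge: Loose pale wooden wedge on the deck of the rail's jig. Origin: underside, mid-length; x tail to nose (drive this way = the bar's +x). 100 mm long, 24 high, 34 wide at tail, 1:5 to 14 at nose; straight side y -12, ramp y +22 to +2. Thumb block on tail: x -50 to -34, y -6 to 16, top at 48; end face x -50 free to push. Slides 35-75 mm under 5 N, then jams over 10-25 mm; push with 12-20 N.
- bar: Metal bar of that jig: x -70 to 60 mm, 24 high, front y +6 to the rail, ramp back y -12 to -38. Origin at its underside = deck, 18 mm above bench; slides only in its y, 14 mm, 1 N. Fixed, from it (bar drawn back): deck x -155 to 80, y -66 to 90; cheek by the wedge's straight side y -63 to -40, x -50 to 75 24 high, x -145 to -50 10 high; fence y 66 to 87, 24 high. Deck clear behind the wedge.
- board: The loose pale rail in the jig, 130 mm (x) by 50 (y) by 22 high, 120 g, lying flat on the deck between bar and fence with about 5 mm of play in all, a dark mortise marked on its top. Origin: centre of its underside; x along the rail, parallel to the bar. The fence is faced with a cork pad (from y 61 of the bar) that gives about 1 mm per 4 N.
- other_wedge: A wedge of the same shape (same origin and axes) in the other, empty jig. Not to be moved.
Not all that is in view belongs to the job. What is shaped like the wedge but yellow is not meant. What is shaped like the board but turquoise is not meant.

How it is judged:
At the end, for the whole second after the job is handed in: The wedge presses on the bar and the bar on the rail with more than 3 N each, by themselves; wedge and rail lie flat (within 8 and 5 degrees) and at rest (contact force between wedge and bar above 3 N and contact force between bar and board above 3 N and angle between wedge's own z axis and vertical below 0.15 rad and angle between board's own z axis and vertical below 0.1 rad and linear speed of each of wedge, board below 0.01 m/s); the robot touches nothing.
It fails at once if the wedge of the empty jig is shifted by more than 15 mm (distance of other_wedge from where it was at the start of the episode above 0.015 m).
It also fails if it takes over 32 s, if anything falls off the work surface, if the arm or the gripper's body presses on something with over 40 N, if the wrist force passes 120 N, or if a joint passes its speed limit or range.

### The arm

A 6-joint arm with a two-finger parallel gripper is mounted at the origin on the work surface. World frame = base frame: x ahead of the robot, y to its left, z up, the work surface at z = 0. Lengths are in m, angles in rad, forces in N, time in s.
With the tool pointing down it reaches from about 0.225 to 0.725 m from the base axis. Payload 3.1 kg.
Tool frame: the origin (TCP) lies at the very end of the fingers, on their centre line; the grasp point (between the pads) lies 19 mm behind it; z points along the fingers, y is the line along which they close (so a half turn about z gives the same grasp; the last joint's range is limited). The gripper opens to 85 mm and grips with 20 to 120 N. Pads are 22 mm wide; open, the fingers measure 114 mm over their backs; the gripper's body (76 mm by 85 mm) begins 54 mm behind the grasp point. The pads swing forward as they close: fully open they stand 13 mm farther back than shut.
Start: joints at [-1.435, 0.048, 0.099, 1.622, 0, 1.443], TCP at [0.137, -0.507, 0.231] pointing down, gripper open.
Joint ranges: [-2.91, 2.91], [-0.99, 1.94], [-1.21, 1.42], [-2.12, 2.29], [-1.49, 1.47], [-3.14, 3.14]. Speed limits (rad/s): [2.79, 2.79, 3.14, 3.14, 3.14, 3.14].

### API

Orientations are given as a 3x3 rotation matrix whose columns are the frame's x, y, z axes.
In Python, from plant import state, read_camera, sign_off gives the robot as it stands. The module is installed in compiled form; this text tells all that it offers.
- The arm moves only by the tool jog_arm, never from a script. Its argument "increments" is a list of rows, each a list of 6 numbers: the shift along the tool's x, y, z each as a share of 0.025 m, from -1 to 1, then the turn, a rotation vector about the tool's x, y, z each as a share of 0.12 rad, from -1 to 1. In form: [[x, y, z, ax, ay, az], ...]. A call has exactly 10 rows; each row shifts and turns the commanded pose from where the row before left it, along the tool's axes as they then stand; what a row does not reach is not made up. A row lasts 1/8 s, in which the tool goes at most 62.5 mm and 10.7 degrees, less where a joint would pass 70% of its speed; a pose out of reach is approached as far as the arm can. A call with a number of a shift or a turn outside -1 to 1 is refused whole. A call with a gripper value outside its range is refused whole. "grip" is the gripper command: -1 is fully open, 1 is shut, values between are in proportion, set as the call begins (left out, the last holds). The fingers move at their own pace and stop on an object; "force" is the grip in N (left out, the last holds). Time passes only in rows, so rows that do not move let the fingers close, or fill a call up. It gives the time, the measured TCP pose, the force, the opening and the grip force at its end, in the units of the state.
- state(): the state, without advancing time (a new reading comes with each control period).
- read_camera(name): name is "scene" or "side" or "wrist"; returns a dict with "img" (480x640x3 uint8, red, green, blue), "intrinsics" (3x3 intrinsics, pixels), "D" ([k1, k2, p1, p2, k3] as OpenCV has them; the pictures are not rectified), "camera_from_world" (4x4, takes a point from world to camera coordinates). Camera axes: x right, y down, z forward; pixel columns grow to the right and rows downward; lengths in m; the calibration is good to about 2 mm. A picture is of the moment at which its call begins. There is no depth.
- sign_off(): hands the job in; it is judged then, once.
The state is a dict: "time_s": time; "joint_positions": joint angles; "joint_velocities": joint speeds; "tau": joint torques, N m; "tcp_pos": TCP position; "tcp_rot": TCP orientation; "ft_force": force on the tool from outside, world axes, zero at the start; "moment": the same for the moment, N m; "finger_gap": finger opening in m; "grip_force": force on a finger pad.
Only numpy, scipy, OpenCV 4.12 (cv2) and the standard library are available. Lean on these libraries where they do the work, as an engineer would, in place of code of your own. Each camera call takes 0.05 s, during which the arm holds its last target. There are 200 camera calls.

## Working session

There is one attempt and no reset: what is moved stays moved. The work goes in short steps, Python scripts to look and compute and a tool call to move; the robot and the scene stay as the last step left them, time stands still between calls to the robot, and variables do not carry over. Pictures are saved under pics/ and viewed, at most 10 in all, crops included, and the job is handed in when it is done.

Besides the shell and the picture viewer there is one more tool, called after "Call:" as name(argument=value, ...), one argument or row to a line, values as JSON. jog_arm: Moves the arm, as the interface text tells. Its arguments: {"type":"object","properties":{"increments":{"type":"array"},"grip":{"type":"number"},"force":{"type":"number"}},"required":["increments"]}

```bash
mkdir -p pics
python3 - <<'E'
from plant import *
import cv2,numpy as np
for n in("scene","side"):
    c=read_camera(n); cv2.imwrite(f"pics/{n}0.png",c["img"][:,:,::-1]); np.savez(f"{n}0.npz",**c)
s=state();print(s["time_s"],s["tcp_pos"],s["tcp_rot"],s["ft_force"])
E
```

```text
0.1 [ 0.13681716 -0.50628755  0.23025216] [[ 9.65404813e-01  2.60755581e-01 -2.70920799e-04]
 [ 2.60755570e-01 -9.65402607e-01  2.08305034e-03]
 [ 2.81619358e-04 -2.08163094e-03 -9.99997794e-01]] [-1.35112217 -0.6449843  -1.11402762]
```

View pics/scene0.png

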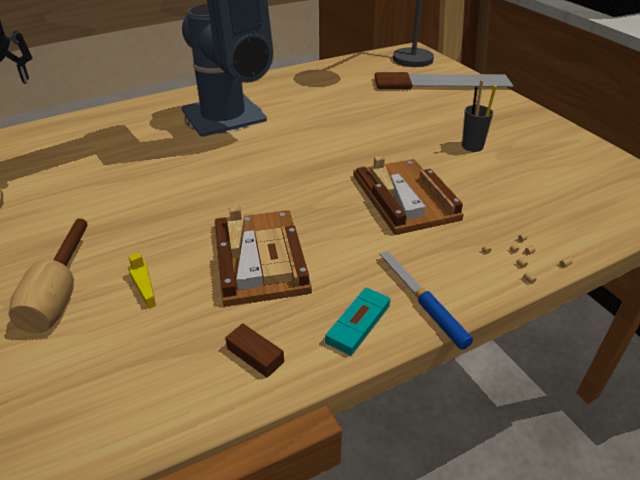

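View pics/side0.png

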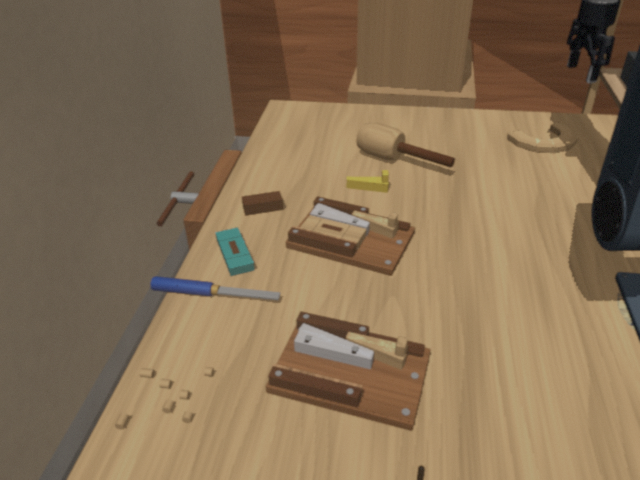

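Candidates for the wedge in the scene view: the rail's jig (236,222), the empty jig (380,170) and the yellow decoy (142,280). I choose (236,222), which is side view (378,223), because its jig holds the pale rail with the mortise at (272,252). I'll check it in a close crop.

Run:
```python
import cv2,numpy as np
a=np.load("scene0.npz")["img"][195:310,200:325,::-1]; b=np.load("side0.npz")["img"][190:280,280:420,::-1]
a=cv2.resize(a,None,fx=5,fy=5,interpolation=cv2.INTER_CUBIC); cv2.imwrite("pics/a.png",a)
b=cv2.resize(b,None,fx=5,fy=5,interpolation=cv2.INTER_CUBIC); cv2.imwrite("pics/b.png",b)
```

```text
(no output)
```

View pics/a.png

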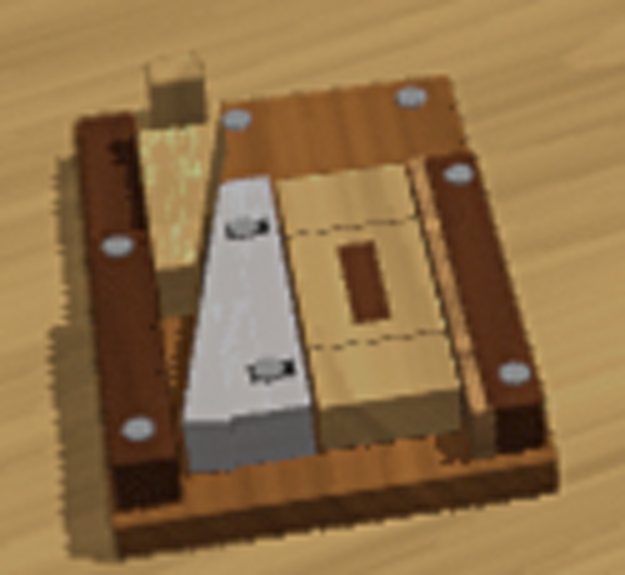

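View pics/b.png

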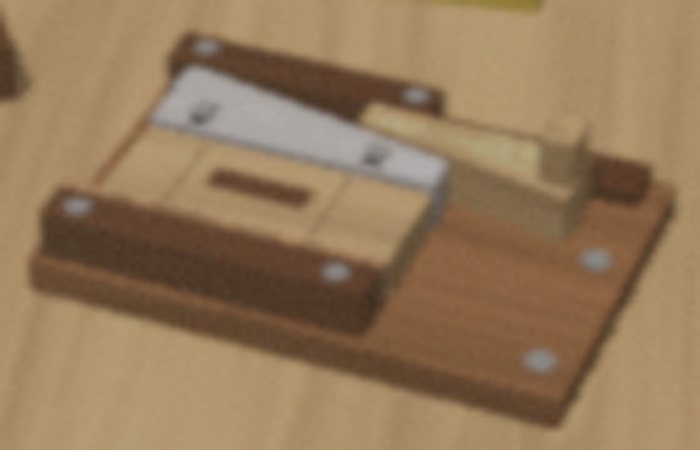

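Both crops confirm the choice: the pale wedge sits left of the metal bar. Its nose is at crop a (180,270) and its thumb block at (175,90), on the robot's side. Driving it means pushing away from the robot. Next I'll fit the jig pose and the wedge position.

```bash
cat > fit.py <<'E'
import cv2,numpy as np
from scipy.optimize import least_squares
C={n:np.load(n+"0.npz") for n in("scene","side")}
def proj(n,P):
    c=C[n];T=c["camera_from_world"]
    return cv2.projectPoints(np.array(P,float).reshape(-1,1,3),cv2.Rodrigues(T[:3,:3])[0],T[:3,3],c["intrinsics"],c["D"])[0][:,0]
off={"scene":(200,195),"side":(280,190)}
J=[("scene",80,-66,18,113,515),("scene",80,90,18,555,460),("scene",-155,90,18,452,77),("scene",75,-63,42,113,462),("scene",75,-40,42,180,455),
("scene",60,-38,42,185,420),("scene",60,6,42,310,405),("scene",-70,6,42,270,178),("scene",-70,-12,42,222,182),
("side",-70,6,42,435,187),("side",-70,-12,42,447,160),("side",60,6,42,152,122),("side",60,-38,42,188,68),
("side",-155,90,18,555,410),("side",80,90,18,35,265),("side",-155,-66,18,672,192)]
W=[("scene",50,-12,42,160,275),("scene",50,2,42,203,262),("side",50,2,42,362,122),("side",50,-12,42,373,103),("side",-50,22,18,575,235),("side",-50,22,42,583,190),("scene",-34,-6,42,150,127),("scene",-34,16,42,207,122)]
def R(p,pts):
    r=[]
    c,s=np.cos(p[2]),np.sin(p[2])
    for n,x,y,z,u,v in pts:
        q=proj(n,[p[0]+(c*x-s*y)/1e3,p[1]+(s*x+c*y)/1e3,z/1e3])[0]
        r+=list(q-[u/5+off[n][0],v/5+off[n][1]])
    return np.array(r)
for pts in(J,W):
    f=least_squares(R,[.45,0,0],args=(pts,),loss="soft_l1")
    print(f.x,np.round(R(f.x,pts).reshape(-1,2),1).tolist())
    if pts is J: j=f.x
    else: w=f.x
c,s=np.cos(j[2]),np.sin(j[2]);d=w[:2]-j[:2]
print("wedge in bar",c*d[0]+s*d[1],-s*d[0]+c*d[1],w[2]-j[2])
E
python3 fit.py
```

```text
[ 0.64664176 -0.16295925 -0.27984628] [[0.1, 1.4], [1.5, -0.7], [0.8, -1.4], [-0.1, -0.3], [0.1, -0.9], [-0.4, -0.0], [0.1, -0.6], [0.1, -0.8], [0.3, -0.4], [-0.8, -0.8], [-0.1, -0.0], [-0.6, -1.8], [0.7, -1.4], [0.2, -2.2], [-2.8, -2.2], [0.7, -1.6]]
[ 0.56543285 -0.17095821 -0.20991741] [[0.5, -2.3], [-0.5, -1.0], [-0.2, -0.3], [-0.4, 0.1], [-0.5, 0.7], [-1.3, 0.4], [-0.6, 0.2], [-0.9, -0.7]]
wedge in bar -0.07584033192410922 -0.030118323346994373 0.06992886925974331
```

Call:
jog_arm(
  increments=[
    [1,0,0,0,0,-0.857],
    [1,0,0,0,0,-0.857],
    [1,0,0,0,0,-0.857],
    [1,0,0,0,0,-0.857],
    [1,0,0,0,0,-0.857],
    [1,0,0,0,0,-0.857],
    [1,0,0,0,0,-0.857],
    [1,0,0,0,0,-0.857],
    [1,0,0,0,0,-0.857],
    [1,0,0,0,0,-0.857],
  ],
  grip=1,
  force=40,
)

```text
time_s: 1.35
tcp_pos: [0.3159, -0.3469, 0.2306]
tcp_rot: [[0.272, 0.962, -0.001], [0.962, -0.272, 0.001], [0.001, -0.001, -1.0]]
ft_force: [-0.2, 0.5, -0.2]
finger_gap: 0.0001
grip_force: 0.0
```

```bash
cat > go.py <<'E'
from plant import state
import numpy as np,sys
s=state();R=np.array(s["tcp_rot"]);p=np.array(s["tcp_pos"]);yaw=-0.27985
bx=np.array([np.cos(yaw),np.sin(yaw),0]);by=np.array([-bx[1],bx[0],0]);j=np.array([.64664,-.16296,0])
t=j+bx*float(sys.argv[1])+by*float(sys.argv[2])+[0,0,float(sys.argv[3])]
G=np.c_[by,bx,[0,0,-1]]
from scipy.spatial.transform import Rotation as Q
print(s["time_s"],"p",p.round(4),"bar",((p-j)@bx).round(4),((p-j)@by).round(4),"ft bar",(np.array(s["ft_force"])@np.c_[bx,by,[0,0,1]]).round(2),"gap",s["finger_gap"])
print("shift units",(R.T@(t-p)/.025).round(2),"turn units",(Q.from_matrix(R.T@G).as_rotvec()/.12).round(2))
E
python3 go.py -.175 -.023 .1
```

```text
1.35 p [ 0.3159 -0.3469  0.2306] bar -0.267 -0.2681 ft bar [-0.33  0.42 -0.22] gap 6.576823678096416e-05
shift units [9.78 3.73 5.23] turn units [-0.01 -0.01  0.04]
```

Call:
jog_arm(
  increments=[
    [1,0.4,0.5,0,0,0],
    [1,0.4,0.5,0,0,0],
    [1,0.4,0.5,0,0,0],
    [1,0.4,0.5,0,0,0],
    [1,0.4,0.5,0,0,0],
    [1,0.4,0.5,0,0,0],
    [1,0.4,0.5,0,0,0],
    [1,0.4,0.5,0,0,0],
    [1,0.4,0.5,0,0,0],
    [0.7,0.1,0.6,0,0,0],
  ],
)

```text
time_s: 2.6
tcp_pos: [0.4717, -0.1393, 0.1029]
tcp_rot: [[0.274, 0.962, -0.0], [0.962, -0.274, 0.0], [-0.0, -0.0, -1.0]]
ft_force: [-0.5, -0.1, -0.0]
finger_gap: -0.0003
grip_force: 0.0
```

```bash
python3 go.py -.17 -.023 .1
python3 - <<'E'
from plant import *
import cv2,numpy as np
a=read_camera("scene")["img"][150:310,180:340,::-1];b=read_camera("side")["img"][130:290,300:460,::-1]
cv2.imwrite("pics/c.png",cv2.resize(np.hstack([a,b]),None,fx=2.5,fy=2.5,interpolation=cv2.INTER_CUBIC))
cv2.imwrite("pics/w.png",read_camera("wrist")["img"][:,:,::-1])
E
```

```text
2.6 p [ 0.4717 -0.1393  0.1029] bar -0.1747 -0.0255 ft bar [-0.45 -0.2  -0.03] gap -0.0003017743496616398
shift units [0.1  0.19 0.12] turn units [-0.    0.    0.02]
```

View pics/c.png

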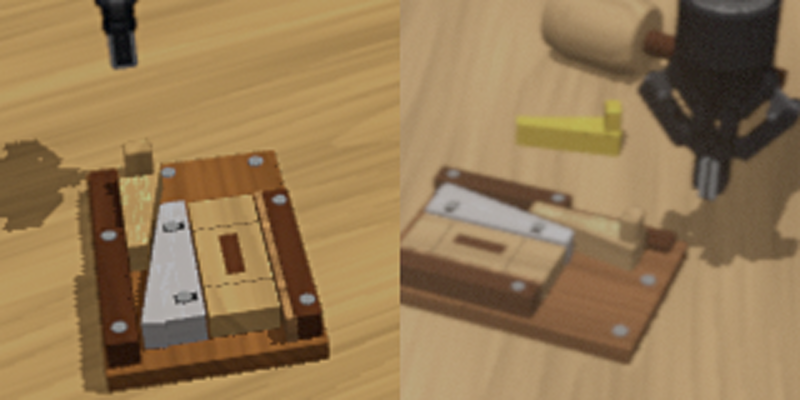

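View pics/w.png

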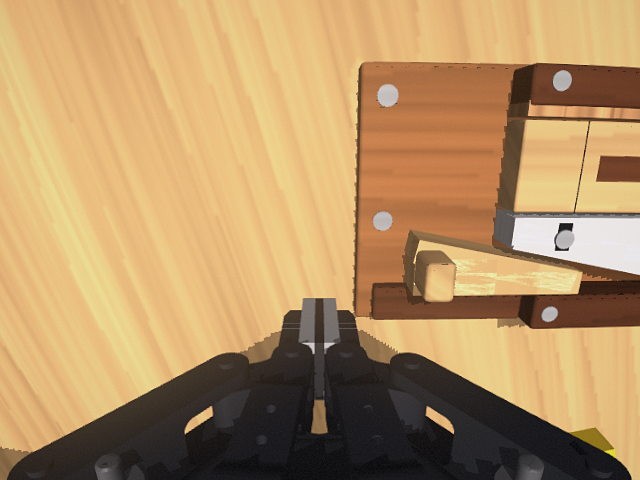

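The scene and side crops show the fingers shut and behind the wedge's tail, with the fingertip at (122,62) in the left crop and (708,190) in the right. The wrist view shows the tail end face at column 410 and the fingertip at column 320, with clear deck between them. I'll go down, then approach slowly.

Call:
jog_arm(
  increments=[
    [0.1,0,0.5,0,0,0],
    [0,0,0.5,0,0,0],
    [0,0,0.5,0,0,0],
    [0,0,0.5,0,0,0],
    [0,0,0.5,0,0,0],
    [0,0,0.5,0,0,0],
    [0,0.2,0,0,0,0],
    [0,0.2,0,0,0,0],
    [0,0.2,0,0,0,0],
    [0,0,0,0,0,0],
  ],
)

```text
time_s: 4.0
tcp_pos: [0.4874, -0.1423, 0.0295]
tcp_rot: [[0.275, 0.961, 0.001], [0.961, -0.275, -0.001], [-0.0, 0.001, -1.0]]
ft_force: [0.6, -1.1, -0.0]
finger_gap: 0.0001
grip_force: 0.0
```

```bash
python3 go.py -.134 -.023 .028
```

```text
4.0 p [ 0.4874 -0.1423  0.0295] bar -0.1587 -0.0241 ft bar [ 0.87 -0.87 -0.  ] gap 0.00014227883250304916
shift units [0.04 0.99 0.06] turn units [0.01 0.   0.01]
```

Call:
jog_arm(
  increments=[
    [0,0.2,0,0,0,0],
    [0,0.2,0,0,0,0],
    [0,0.2,0,0,0,0],
    [0,0.2,0,0,0,0],
    [0,0.2,0,0,0,0],
    [0,0.2,0,0,0,0],
    [0,0.2,0,0,0,0],
    [0,0.2,0,0,0,0],
    [0,0.2,0,0,0,0],
    [0,0.2,0,0,0,0],
  ],
)

```text
time_s: 5.25
tcp_pos: [0.5348, -0.1557, 0.0288]
tcp_rot: [[0.275, 0.961, -0.0], [0.961, -0.275, 0.0], [0.0, -0.0, -1.0]]
ft_force: [0.4, -0.4, -0.1]
finger_gap: -0.0002
grip_force: 0.3
```

```bash
python3 go.py -.1 -.023 .029
python3 - <<'E'
from plant import *
import cv2,numpy as np
a=read_camera("scene")["img"][170:310,190:330,::-1];b=read_camera("side")["img"][150:290,290:430,::-1]
cv2.imwrite("pics/d.png",cv2.resize(np.hstack([a,b]),None,fx=2.8,fy=2.8,interpolation=cv2.INTER_CUBIC))
E
```

```text
5.25 p [ 0.5348 -0.1557  0.0288] bar -0.1095 -0.024 ft bar [ 0.45 -0.24 -0.05] gap -0.0001918906720444074
shift units [ 0.04  0.38 -0.01] turn units [-0.   -0.    0.01]
```

View pics/d.png

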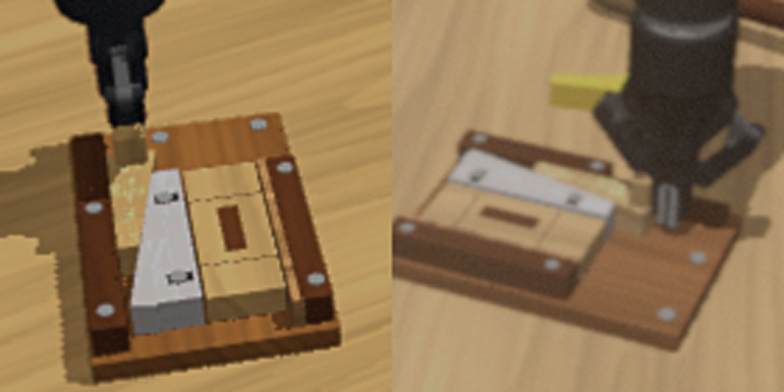

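The fingertips are on the wedge's end face (left crop 127,120; right crop 665,220). The wedge has slid straight and lies flat. I'll keep going with smaller steps.

Call:
jog_arm(
  increments=[
    [0,0.1,0,0,0,0],
    [0,0.1,0,0,0,0],
    [0,0.1,0,0,0,0],
    [0,0.1,0,0,0,0],
    [0,0.1,0,0,0,0],
    [0,0.1,0,0,0,0],
    [0,0.1,0,0,0,0],
    [0,0.1,0,0,0,0],
    [0,0.1,0,0,0,0],
    [0,0.1,0,0,0,0],
  ],
)

```text
time_s: 6.6
tcp_pos: [0.5578, -0.1624, 0.0286]
tcp_rot: [[0.275, 0.961, -0.002], [0.961, -0.275, 0.0], [-0.0, -0.002, -1.0]]
ft_force: [-5.4, 1.3, 2.4]
finger_gap: -0.0001
grip_force: 2.7
```

```bash
python3 go.py -.1 -.023 .029
```

```text
6.6 p [ 0.5578 -0.1624  0.0286] bar -0.0855 -0.024 ft bar [-5.51 -0.24  2.37] gap -0.0001015223679055139
shift units [ 0.04 -0.58 -0.01] turn units [-0.02  0.    0.01]
```

Resistance has started at 5.5 N, so I'll take finer steps.

Call:
jog_arm(
  increments=[
    [0,0.04,0,0,0,0],
    [0,0.04,0,0,0,0],
    [0,0.04,0,0,0,0],
    [0,0.04,0,0,0,0],
    [0,0.04,0,0,0,0],
    [0,0.04,0,0,0,0],
    [0,0,0,0,0,0],
    [0,0,0,0,0,0],
    [0,0,0,0,0,0],
    [0,0,0,0,0,0],
  ],
)

```text
time_s: 7.85
tcp_pos: [0.5615, -0.1633, 0.0287]
tcp_rot: [[0.275, 0.961, -0.006], [0.961, -0.275, 0.002], [-0.0, -0.006, -1.0]]
ft_force: [-10.8, 2.8, 5.9]
finger_gap: -0.0001
grip_force: 5.0
```

```bash
python3 go.py -.1 -.023 .029
```

```text
7.85 p [ 0.5615 -0.1633  0.0287] bar -0.0818 -0.0239 ft bar [-11.13  -0.32   5.92] gap -7.496847080453969e-05
shift units [ 0.04 -0.73 -0.01] turn units [-0.05  0.    0.01]
```

Call:
jog_arm(
  increments=[
    [0,0.04,0,0,0,0],
    [0,0.04,0,0,0,0],
    [0,0.04,0,0,0,0],
    [0,0.04,0,0,0,0],
    [0,0.04,0,0,0,0],
    [0,0,0,0,0,0],
    [0,0,0,0,0,0],
    [0,0,0,0,0,0],
    [0,0,0,0,0,0],
    [0,0,0,0,0,0],
  ],
)

```text
time_s: 9.1
tcp_pos: [0.5644, -0.1642, 0.0287]
tcp_rot: [[0.275, 0.961, -0.01], [0.961, -0.275, 0.002], [-0.0, -0.01, -1.0]]
ft_force: [-14.7, 3.6, 9.7]
finger_gap: 0.0002
grip_force: 7.3
```

```bash
python3 go.py -.1 -.023 .029
python3 - <<'E'
from plant import *
import cv2,numpy as np
a=read_camera("scene")["img"][170:310,190:330,::-1];b=read_camera("side")["img"][150:290,290:430,::-1]
cv2.imwrite("pics/e.png",cv2.resize(np.hstack([a,b]),None,fx=2.8,fy=2.8,interpolation=cv2.INTER_CUBIC))
E
```

```text
9.1 p [ 0.5644 -0.1642  0.0287] bar -0.0787 -0.0239 ft bar [-15.13  -0.63   9.69] gap 0.00022381512447774033
shift units [ 0.04 -0.85 -0.  ] turn units [-0.08  0.    0.01]
```

View pics/e.png

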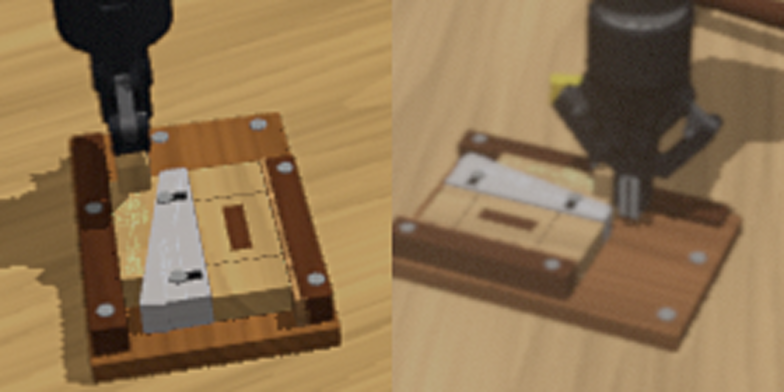

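The bar has moved over to the rail and the rail is against the cork (left crop 285,230). The wedge is seated deep and looks flat. I'll press a little more, then back off.

Call:
jog_arm(
  increments=[
    [0,0.04,0,0,0,0],
    [0,0.04,0,0,0,0],
    [0,0.03,0,0,0,0],
    [0,0,0,0,0,0],
    [0,0,0,0,0,0],
    [0,0,0,0,0,0],
    [0,0,0,0,0,0],
    [0,0,0,0,0,0],
    [0,0,0,0,0,0],
    [0,0,0,0,0,0],
  ],
)

```text
time_s: 10.45
tcp_pos: [0.566, -0.1646, 0.0287]
tcp_rot: [[0.275, 0.961, -0.012], [0.961, -0.275, 0.003], [-0.0, -0.012, -1.0]]
ft_force: [-16.5, 3.9, 10.9]
finger_gap: -0.0003
grip_force: 8.7
```

```bash
python3 go.py -.1 -.023 .029
```

```text
10.45 p [ 0.566  -0.1646  0.0287] bar -0.077 -0.0239 ft bar [-16.94  -0.83  10.86] gap -0.0002896684253685181
shift units [ 0.04 -0.92 -0.  ] turn units [-0.1   0.    0.01]
```

Call:
jog_arm(
  increments=[
    [0,-0.05,0,0,0,0],
    [0,-0.05,0,0,0,0],
    [0,-0.1,0,0,0,0],
    [0,-0.1,0,0,0,0],
    [0,-0.3,0,0,0,0],
    [0,-0.4,0,0,0,0],
    [0,-0.4,0,0,0,0],
    [0,-0.4,0,0,0,0],
    [0,0,0,0,0,0],
    [0,0,0,0,0,0],
  ],
)

```text
time_s: 11.7
tcp_pos: [0.5287, -0.1541, 0.029]
tcp_rot: [[0.275, 0.961, 0.001], [0.961, -0.275, -0.0], [-0.0, 0.001, -1.0]]
ft_force: [0.8, -0.4, -0.3]
finger_gap: 0.0
grip_force: 0.0
```

```bash
python3 go.py -.134 -.023 .029
python3 - <<'E'
from plant import *
import cv2,numpy as np
a=read_camera("scene")["img"][195:310,200:325,::-1];b=read_camera("side")["img"][185:300,285:410,::-1]
cv2.imwrite("pics/f.png",cv2.resize(np.hstack([a,b]),None,fx=3.2,fy=3.2,interpolation=cv2.INTER_CUBIC))
E
```

```text
11.7 p [ 0.5287 -0.1541  0.029 ] bar -0.1158 -0.024 ft bar [ 0.85 -0.13 -0.33] gap 2.824347645602244e-05
shift units [ 0.04 -0.73 -0.  ] turn units [0.01 0.   0.01]
```

View pics/f.png

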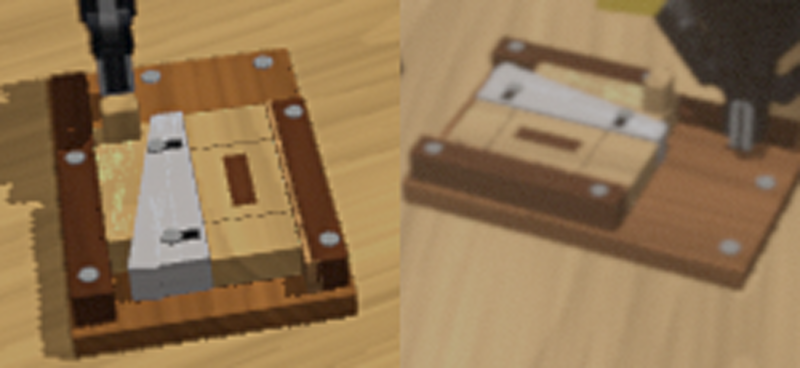

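The fingers are clear of the wedge: the block is at left crop (120,118), and the gap to the fingers shows at right crop (700,110). Wedge, bar and rail stayed where they were and lie flat. I'm handing it in.

```bash
python3 -c "
from plant import *
print(sign_off())"
```

```text
the job is handed in; nothing more can be done
None
```

I drove the rail's wedge in to about 17 N, backed the gripper clear and handed the job in at about 12 s; in the last pictures wedge, bar and rail had stayed put and lay flat, though I didn't measure the clamp force after release, and I never went near the empty jig's wedge.

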